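# Move the brake-locked lens carriage under the curing lamp

## Robot

A 6-joint arm with a two-finger parallel gripper is mounted at the origin on a cart in front of the work surface, level with it; the furniture and walls round the work are solid. World frame = base frame: x ahead of the robot, y to its left, z up, the work surface at z = 0. Lengths are in m, angles in degrees, forces in N, time in s.
With the tool pointing down it reaches from about 0.4 to 0.825 m from the base axis. Payload 7 kg.
Tool frame: the origin (TCP) lies between the finger pads; the fingertips stand 22 mm ahead of it and the grasp point (between the pads) lies 3 mm ahead of it; z points along the fingers, y is the line along which they close (so a half turn about z gives the same grasp; the last joint's range is limited). The gripper opens to 88 mm and grips with 3 to 60 N. Pads are 19 mm wide; open, the fingers measure 130 mm over their backs; the gripper's body (78 mm by 193 mm) begins 47 mm behind the grasp point.
Start: joints at [93.111, 20.546, 0.682, 0, -70.136, -16.507], TCP at [0.156, 0.657, 0.21] pointing down, gripper open.
Joint ranges: [-176.03, 176.03], [-82.01, 121.73], [-58.28, 71.71], [-173.87, 95.51], [-174.79, -0.11], [-173.66, 173.66]. Speed limits (degrees/s): [136.94, 136.94, 172.46, 180, 180, 180].

## Interface

Orientations are given as [roll, pitch, yaw] about the fixed x, y, z axes, in that order (R = Rz(yaw) Ry(pitch) Rx(roll)).
In Python, from plant import ctrl gives the robot as it stands.
- The arm moves only by the tool apply_moves, never from a script. Its argument "targets" is a list of rows, each an object with "travel": the shift along the tool's x, y, z in mm, a list of three; "roll": the turn about the tool's z in degrees; "jaw": the finger opening in mm, from 0 to 87.6. In form: [{"travel": [tx, ty, tz], "roll": roll, "jaw": jaw}, ...]. A call has 1 to 10 rows; each row shifts and turns the commanded pose from where the row before left it, along the tool's axes as they then stand; what a row does not reach is not made up. A row lasts 1/10 s, in which the tool goes at most 50 mm and 8.59 degrees, less where a joint would pass 70% of its speed; a pose out of reach is approached as far as the arm can. A call with a gripper value outside its range is refused whole. The fingers move at their own pace and stop on an object; the grip force is fixed at half the most. Time passes only in rows, so rows that do not move let the fingers close. It gives the time, the measured TCP pose, the force, the opening and the grip force at its end, in the units of the state.
- ctrl.get_obs(): the state, without advancing time (a new reading comes with each control period).
- ctrl.snapshot(name): name is "side" or "top" or "wrist"; returns the picture (420x560x3 uint8, red, green, blue); there is no depth.
- ctrl.calibration(name): a dict with "K" (3x3 intrinsics, pixels), "extrinsics" (4x4, takes a point from camera to world coordinates); the wrist camera has in their place "hand_eye" (4x4, takes a point from camera to tool coordinates, whose origin is the TCP and whose axes are the flange's). Camera axes: x right, y down, z forward; pixel columns grow to the right and rows downward; lengths in m; the calibration is good to about 2 mm. A picture is of the moment at which its call begins: read the wrist's pose just before it. calibration takes no time and is no camera call.
- ctrl.close_job(): hands the job in; it is judged then, once.
The state is a dict: "clock": time; "joint_pos": joint angles; "qvel": joint speeds; "tau": joint torques, N m; "tool_pos": TCP position; "orientation": TCP orientation; "force": force on the tool from outside, world axes, zero at the start; "moment": the same for the moment, N m; "opening": finger opening in m; "gripper_force": force on a finger pad.
Only numpy, scipy, OpenCV 4.12 (cv2) and the standard library are available. Lean on these libraries where they do the work, as an engineer would, in place of code of your own. Each camera call takes 0.05 s, during which the arm holds its last target. There are 200 camera calls.

## Task

Flick the carriage's brake lever fully up to release it, slide the carriage along its track until the projector standing on it is under the curing lamp (the solid drum, not the open magnifier ring), and push the lever fully down again so that its pawl locks the carriage there. Keep the lever up while sliding, keep the projector standing on the deck, do not knock away the bulb and the relay standing in front of the track, and let go at the end.

Things in the scene. Friction and masses are not known exactly. Their poses are not given: they have to be found in the camera images.
- track: Fixed grey track along its own y axis, base plate 100 x 400 x 10 mm. Origin on the bench at mid length; x points away from the robot (yaw within 0.15 rad), z up. A steel rack on its front side (x -32 to -8 mm, top 34 mm above the bench) has three notches 13 mm wide at y = -125, 0 and +125 mm; the lever's pawl locks the carriage in them
- deck_centre (a point): Centre of the carriage deck's top, 191 mm above the bench, in line with the pawl along y. Deck: aluminium plate 120 x 112 x 6 mm with a 3 mm lip; front edge at track x -58 mm, underside 185 mm up. It overhangs the lever, so reach that from the robot's side with the tool leaning 30 to 45 degrees from vertical, pointing away from the robot. An upright plate at the back carries it
- carriage (a joint): Position of the carriage along the track's y axis in m: 0 in the middle notch (start, locked), -0.125 and +0.125 in the end notches, stops at -0.14 and +0.14; slides with about 1.5 N of friction when the lever is up
- lever (a joint): Brake lever angle in rad: 0 down (locked), 0.5 up (released); stiff hinge, about 2 N at the bar, stays where left. Its pawl, a 10 mm round-ended pin, is clear of the rack above 0.3. Pushed down it drops into a notch, guiding itself in if within about 4 mm of its middle; elsewhere it lands on the rack and the lever stops near 0.25
- lever_bar (a point): Centre of the black cross bar at the lever's end: round, 13 mm thick, 32 mm long, along the track's y, both ends free; 55 mm above the bench when down, 95 mm when up. The hinge line is parallel to it: 78.6 mm towards the track's +x and 15 mm higher than the bar when down (80 mm radius). The 16 mm wide arm runs from bar to hinge; the pawl hangs 35 mm behind the bar
- lamp_axis (a point): Centre of the underside of the curing lamp, a solid black drum 70 mm across, 286 mm above the bench on a stand behind the track; it hangs exactly over the deck centre when the carriage is in that end notch. It is at one or the other end of the track
- magnifier_axis (a point): Centre of the open ring magnifier, 80 mm across, 305 mm above the bench on a like stand over the other end notch: the wrong end
- projector_mid (a point): Centre (half-way up) of the grey-white projector lens unit, about 68 x 70 x 72 mm, 0.2 kg, that stands loose on the deck, its z axis up
- bulb_mid (a point): Bystander: middle of a small bulb 32 x 32 x 46 mm standing on its flange on the bench in front of the track
- relay_mid (a point): Bystander: middle of a small black relay 30 x 28 x 37 mm on the bench in front of the track

How it is judged (in metres and radians):
On the way, in this order (a step that is already met when the one before it is completed fails the run):
1. the brake lever is flicked up while the carriage is still in its middle notch (value of joint lever above 0.35 rad and value of joint carriage between -0.03 and 0.03 m), for 0.1 s.
2. the carriage is under the curing lamp with the lever still up (value of joint lever above 0.28 rad and horizontal distance between deck_centre and lamp_axis below 0.01 m), for 0.1 s.
At the end, for the whole second after the job is handed in: The carriage rests with its deck centre within 6 mm of the lamp's axis, the lever is down to within 0.07 rad (pawl in the notch), and the projector stands upright (within 0.12 rad) on the deck, its centre within 22 mm of the deck centre (value of joint lever below 0.07 rad and horizontal distance between deck_centre and lamp_axis below 0.006 m and horizontal distance between projector_mid and deck_centre below 0.022 m and angle between projector_mid's own z axis and vertical below 0.12 rad and height (world z) of projector_mid above 0.215 m and velocity of joint carriage between -0.01 and 0.01 m/s); the robot touches nothing.
It fails at once if the projector is tipped or falls off the deck (angle between projector_mid's own z axis and vertical above 0.35 rad or height (world z) of projector_mid below 0.2 m).
It fails at once if the bulb or the relay in front of the track is knocked away (distance of any of bulb_mid, relay_mid from where it was at the start of the episode above 0.02 m).
It also fails if it takes over 43 s, if anything falls off the work surface, if the arm or the gripper's body presses on something with over 40 N, if the wrist force passes 120 N, or if a joint passes its speed limit or range.

## Working session

There is one attempt and no reset: what is moved stays moved. The work goes in short steps, Python scripts to look and compute and a tool call to move; the robot and the scene stay as the last step left them, time stands still between calls to the robot, and variables do not carry over. Pictures are saved under pics/ and viewed, at most 11 in all, crops included, and the job is handed in when it is done.

Besides the shell and the picture viewer there is one more tool, called after ">>>" as a command line: name --argument value ..., lists and objects as JSON in quotes. apply_moves: Moves the arm, as the interface text tells. Its arguments: {"type":"object","properties":{"targets":{"type":"array","items":{"type":"object","properties":{"travel":{"type":"array","items":{"type":"number"}},"roll":{"type":"number"},"jaw":{"type":"number"}}}}},"required":["targets"]}

```bash
mkdir -p pics; cat > h.py <<'E'
import numpy as np,cv2
from plant import ctrl
from scipy.spatial.transform import Rotation as R
def snap(n,f):
    im=ctrl.snapshot(n);cv2.imwrite(f'pics/{f}.png',im[:,:,::-1]);return im
def proj(n,P):
    c=ctrl.calibration(n);E=np.linalg.inv(c['extrinsics']);p=np.atleast_2d(P)@E[:3,:3].T+E[:3,3];u=p@np.array(c['K']).T;return u[:,:2]/u[:,2:]
def ray(n,uv,z):
    c=ctrl.calibration(n);E=np.array(c['extrinsics']);d=E[:3,:3]@np.linalg.inv(c['K'])@[uv[0],uv[1],1];o=E[:3,3];return o+d*(z-o[2])/d[2]
E
python3 - <<'E'
from h import *
np.set_printoptions(precision=4,suppress=True)
snap('side','s1');snap('top','t1')
o=ctrl.get_obs();print(o['tool_pos'],o['orientation'],o['clock'],o['force'])
for n in('side','top'):
    print(np.array(ctrl.calibration(n)['extrinsics']),ctrl.calibration(n)['K'])
E
```

```text
[0.1563 0.6562 0.2087] [179.9142  -0.0057 -13.4046] 0.1 [-0.6301  0.4484  0.5924]
[[-0.9946 -0.0348  0.098   0.4291]
 [-0.1036  0.4196 -0.9018  0.7748]
 [-0.0097 -0.907  -0.421   0.5667]
 [ 0.      0.      0.      1.    ]] [[482.2508   0.     290.129 ]
 [  0.     482.2508 218.1555]
 [  0.       0.       1.    ]]
[[ 0.0088 -0.9903  0.1388  0.3799]
 [-0.9999 -0.0096 -0.0049  0.0166]
 [ 0.0062 -0.1388 -0.9903  1.213 ]
 [ 0.      0.      0.      1.    ]] [[515.9427   0.     283.1457]
 [  0.     515.9427 215.6134]
 [  0.       0.       1.    ]]
```

View pics/s1.png

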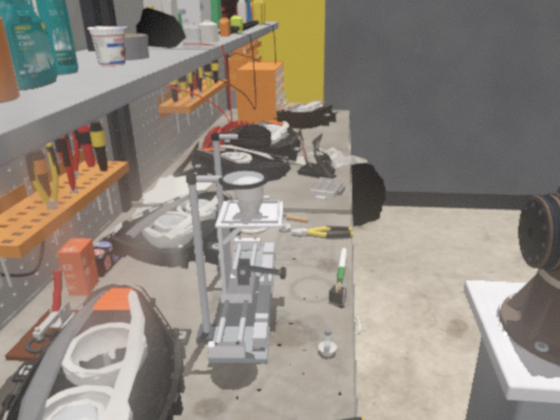

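View pics/t1.png

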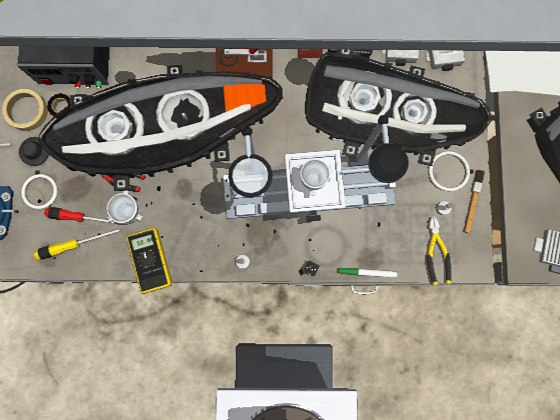

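The top view shows the solid drum at (388,163), which is the −y end, and the open ring at (248,175). The bulb is at (242,262), the relay at (309,268), and the lever bar is near (312,218). I'll enlarge both views.

```bash
python3 - <<'E'
import cv2
a=cv2.imread('pics/t1.png')[130:286,215:415];cv2.imwrite('pics/t1c.png',cv2.resize(a,None,fx=3.8,fy=3.8,interpolation=cv2.INTER_CUBIC))
a=cv2.imread('pics/s1.png')[160:370,185:365];cv2.imwrite('pics/s1c.png',cv2.resize(a,None,fx=2.8,fy=2.8,interpolation=cv2.INTER_CUBIC))
E
```

```text
(no output)
```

View pics/t1c.png

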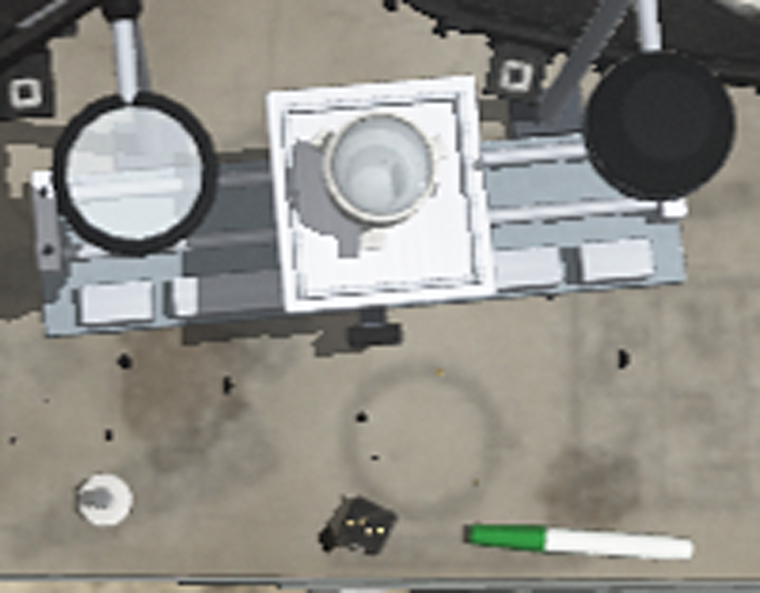

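View pics/s1c.png

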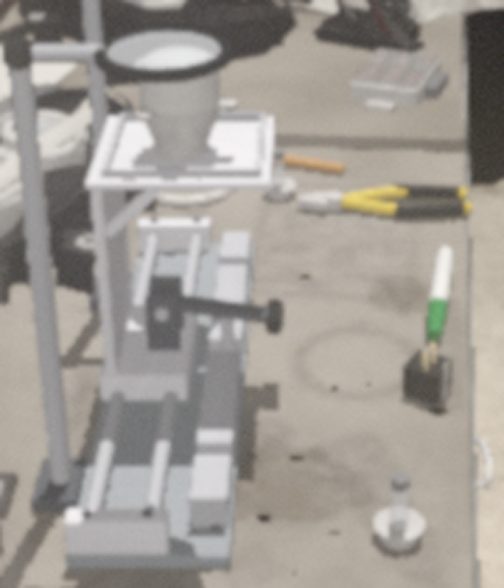

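```bash
python3 - <<'E'
from h import *
np.set_printoptions(precision=4,suppress=True)
f=lambda x,y:(215+(x+.5)/3.8-.5,130+(y+.5)/3.8-.5)
T=lambda x,y,z:ray('top',f(x,y),z)
D=np.array([T(*c,.194) for c in[(268,95),(474,77),(495,292),(290,312)]])
print('deck',D,D.mean(0))
A=T(47,336,.01);B=T(684,283,.01);print('base front',A,B,np.linalg.norm(A-B))
t=A-B; print('yaw',np.arctan2(-t[0],t[1]))
for z in(.286,.32):print('lamp',T(660,126,z))
print('mag',T(135,173,.305))
L=T(348,335,.058);Rr=T(401,333,.058);print('bar',L,Rr)
print('bulb',T(104,500,.01),'relay',T(360,527,.035),T(322,540,0))
g=lambda x,y:(185+(x+.5)/2.8-.5,160+(y+.5)/2.8-.5)
print('bar near end side px',g(275,316),'proj',proj('side',[(L+Rr)/2,L]))
print('proj rim',T(380,165,.27))
E
```

```text
deck [[ 0.6477  0.0085  0.194 ]
 [ 0.6587 -0.1015  0.194 ]
 [ 0.5424 -0.1119  0.194 ]
 [ 0.5307 -0.004   0.194 ]] [ 0.5949 -0.0522  0.194 ]
base front [0.5415 0.1426 0.01  ] [ 0.5786 -0.2528  0.01  ] 0.3971155077182612
yaw 0.09360355756693192
lamp [ 0.6101 -0.181   0.286 ]
lamp [ 0.6016 -0.1737  0.32  ]
mag [0.58  0.072 0.305]
bar [ 0.5374 -0.0413  0.058 ] [ 0.5389 -0.0729  0.058 ]
bulb [0.4406 0.1053 0.01  ] relay [ 0.4246 -0.05    0.035 ] [ 0.4178 -0.0286  0.    ]
bar near end side px (282.89285714285717, 272.5357142857143) proj [[281.5699 271.8221]
 [280.9987 275.9548]]
proj rim [ 0.593  -0.0462  0.27  ]
```

Yaw is about 0.094 rad, the track origin is about (0.595, −0.052), the bar is about (0.538, −0.057), and the lamp is at track y = −125. The moves have no tilt input. I'll raise the arm and bring it to the track's azimuth, align the yaw, then see what it does at its reach limit.

>>> apply_moves --targets '[{"travel": [0, 0, -40], "roll": 0, "jaw": 86}, {"travel": [0, 0, -50], "roll": -6, "jaw": 86}, {"travel": [0, 0, -50], "roll": -6, "jaw": 86}, {"travel": [0, 0, -50], "roll": -6.8, "jaw": 86}, {"travel": [0, 0, -40], "roll": 0, "jaw": 86}, {"travel": [0, 40, 0], "roll": 0, "jaw": 86}, {"travel": [20, 45, 0], "roll": 0, "jaw": 86}, {"travel": [20, 45, 0], "roll": 0, "jaw": 86}, {"travel": [20, 45, 0], "roll": 0, "jaw": 86}, {"travel": [20, 45, 0], "roll": 0, "jaw": 86}]'

```text
clock: 1.1
tool_pos: [0.2572, 0.4431, 0.4393]
orientation: [180.0, 0.0, 5.4]
force: [1.1, 0.9, 0.0]
opening: 0.0861
gripper_force: 0.0
```

>>> apply_moves --targets '[{"travel": [13, 42, 0], "roll": 0, "jaw": 86}, {"travel": [13, 42, 0], "roll": 0, "jaw": 86}, {"travel": [13, 42, 0], "roll": 0, "jaw": 86}, {"travel": [13, 42, 0], "roll": 0, "jaw": 86}, {"travel": [13, 42, 0], "roll": 0, "jaw": 86}, {"travel": [13, 42, 0], "roll": 0, "jaw": 86}, {"travel": [13, 42, 0], "roll": 0, "jaw": 86}, {"travel": [13, 42, 0], "roll": 0, "jaw": 86}, {"travel": [13, 42, 0], "roll": 0, "jaw": 86}, {"travel": [13, 36, 0], "roll": 0, "jaw": 86}]'

```text
clock: 2.1
tool_pos: [0.4252, 0.0431, 0.4397]
orientation: [-180.0, -0.0, 5.4]
force: [1.6, 0.0, 0.1]
opening: 0.0861
gripper_force: 0.0
```

```bash
python3 -c "
from h import *
o=ctrl.get_obs();print(o['joint_pos'],o['tool_pos'],o['orientation'],o['clock'])"
```

```text
[ 3.24503963e+01 -7.66226028e+00 -2.74511288e+00 -7.29495939e-03
 -9.48835575e+01  6.29471353e+01] [0.42516772 0.04311402 0.43970072] [-1.79978250e+02 -2.66091781e-02  5.39814967e+00] 2.1
```

The tilt plane follows q1, because the arm has a 0.19 m lateral offset. I'll move to where q1 is about 5.4° and then go up towards the limit.

>>> apply_moves --targets '[{"travel": [6, 48, 0], "roll": 0, "jaw": 86}, {"travel": [6, 48, 0], "roll": 0, "jaw": 86}, {"travel": [6, 48, 0], "roll": 0, "jaw": 86}, {"travel": [6, 48, 0], "roll": 0, "jaw": 86}, {"travel": [0, 0, -50], "roll": 0, "jaw": 86}, {"travel": [0, 0, -50], "roll": 0, "jaw": 86}, {"travel": [0, 0, -50], "roll": 0, "jaw": 86}, {"travel": [0, 0, -50], "roll": 0, "jaw": 86}, {"travel": [0, 0, -50], "roll": 0, "jaw": 86}, {"travel": [0, 0, -50], "roll": 0, "jaw": 86}]'

```text
clock: 3.1
tool_pos: [0.4667, -0.144, 0.7305]
orientation: [180.0, -0.2, 5.4]
force: [2.0, 0.0, 2.4]
opening: 0.0861
gripper_force: 0.0
```

```bash
python3 -c "
from h import *
o=ctrl.get_obs();print(np.round(o['joint_pos'],2),o['tool_pos'],o['orientation'],o['clock'])"
```

```text
[ 6.0000e+00  1.2740e+01  5.9890e+01  4.0000e-02 -1.3697e+02  8.9390e+01] [ 0.46674041 -0.14395581  0.7305157 ] [179.97791159  -0.18213557   5.37010781] 3.1
```

>>> apply_moves --targets '[{"travel": [0, 0, -30], "roll": 0, "jaw": 86}, {"travel": [0, 0, -30], "roll": 0, "jaw": 86}, {"travel": [0, 0, -30], "roll": 0, "jaw": 86}, {"travel": [0, 0, -30], "roll": 0, "jaw": 86}]'

```text
clock: 3.5
tool_pos: [0.4365, -0.1343, 0.7805]
orientation: [178.5, -2.0, 5.4]
force: [-0.4, 0.2, 1.1]
opening: 0.0859
gripper_force: 0.0
```

```bash
python3 -c "
from h import *
o=ctrl.get_obs();print(np.round(o['joint_pos'],2),o['tool_pos'],o['orientation'],o['clock'])"
```

```text
[   9.28   14.66   71.71    2.89 -145.15   88.47] [ 0.43648865 -0.13427967  0.78045036] [178.48135739  -1.97332071   5.37845895] 3.5
```

It tilts outward at the limit (2° so far). I'll keep pushing up and out.

>>> apply_moves --targets '[{"travel": [20, 0, -40], "roll": 0, "jaw": 86}, {"travel": [20, 0, -40], "roll": 0, "jaw": 86}, {"travel": [20, 0, -40], "roll": 0, "jaw": 86}]'

```text
clock: 3.8
tool_pos: [0.4452, -0.1128, 0.7956]
orientation: [176.2, -5.2, 5.6]
force: [0.2, -0.2, -0.2]
opening: 0.0858
gripper_force: 0.0
```

```bash
python3 -c "
from h import *
o=ctrl.get_obs();print(np.round(o['joint_pos'],2),o['tool_pos'],o['orientation'],o['clock'],R.from_euler('xyz',o['orientation'],degrees=True).as_matrix()[:,2])"
```

```text
[  14.64   13.98   71.71    7.62 -142.98   87.06] [ 0.44523647 -0.1128142   0.79560431] [176.18518243  -5.1728263    5.59126457] 3.8 [ 0.09601476 -0.05745045 -0.99372059]
```

>>> apply_moves --targets '[{"travel": [35, 20, -28], "roll": 0, "jaw": 86}, {"travel": [35, 20, -28], "roll": 0, "jaw": 86}, {"travel": [35, 20, -28], "roll": 0, "jaw": 86}, {"travel": [35, 20, -28], "roll": 0, "jaw": 86}]'

```text
clock: 4.2
tool_pos: [0.5159, -0.1539, 0.786]
orientation: [172.7, -9.8, 6.1]
force: [-0.9, 0.3, -0.1]
opening: 0.0862
gripper_force: 0.0
```

```bash
cat > st.py <<'E'
from h import *
o=ctrl.get_obs();print(np.round(o['joint_pos'],1),np.round(o['tool_pos'],4),np.round(o['orientation'],2),o['clock'],np.round(o['force'],1));print(R.from_euler('xyz',o['orientation'],degrees=True).as_matrix().round(3))
E
python3 st.py
```

```text
[  10.2   17.3   71.7   11.2 -134.7   93.8] [ 0.5159 -0.1539  0.786 ] [172.71  -9.76   6.08] 4.2 [-0.9  0.3 -0.1]
[[ 0.98   0.084  0.181]
 [ 0.104 -0.989 -0.108]
 [ 0.17   0.125 -0.978]]
```

>>> apply_moves --targets '[{"travel": [0, -50, 0], "roll": 0, "jaw": 86}, {"travel": [0, -50, 0], "roll": 0, "jaw": 86}, {"travel": [0, -50, 0], "roll": 0, "jaw": 86}, {"travel": [0, -50, 0], "roll": 0, "jaw": 86}, {"travel": [0, -50, 0], "roll": 0, "jaw": 86}, {"travel": [0, -50, 0], "roll": 0, "jaw": 86}, {"travel": [20, -10, -44], "roll": 0, "jaw": 86}, {"travel": [20, -10, -44], "roll": 0, "jaw": 86}, {"travel": [20, -10, -44], "roll": 0, "jaw": 86}, {"travel": [20, -10, -44], "roll": 0, "jaw": 86}]'

```text
clock: 5.2
tool_pos: [0.4849, 0.1822, 0.8061]
orientation: [172.1, -14.1, 6.8]
force: [-0.8, -0.9, 0.5]
opening: 0.0862
gripper_force: 0.0
```

```bash
python3 st.py
```

```text
[  53.7   18.5   71.7   23.3 -136.9   60.1] [0.4849 0.1822 0.8061] [172.06 -14.07   6.78] 5.2 [-0.8 -0.9  0.5]
[[ 0.963  0.083  0.255]
 [ 0.114 -0.987 -0.109]
 [ 0.243  0.134 -0.961]]
```

>>> apply_moves --targets '[{"travel": [-20, -45, 0], "roll": 0, "jaw": 86}, {"travel": [-20, -45, 0], "roll": 0, "jaw": 86}, {"travel": [-20, -45, 0], "roll": 0, "jaw": 86}, {"travel": [-20, -45, 0], "roll": 0, "jaw": 86}, {"travel": [15, -25, -40], "roll": 0, "jaw": 86}, {"travel": [15, -25, -40], "roll": 0, "jaw": 86}, {"travel": [15, -25, -40], "roll": 0, "jaw": 86}, {"travel": [15, -25, -40], "roll": 0, "jaw": 86}, {"travel": [15, -25, -40], "roll": 0, "jaw": 86}, {"travel": [15, -25, -40], "roll": 0, "jaw": 86}]'

```text
clock: 6.2
tool_pos: [0.3453, 0.437, 0.8039]
orientation: [174.9, -22.1, 7.7]
force: [-0.1, 0.1, 0.0]
opening: 0.0863
gripper_force: 0.0
```

```bash
python3 st.py
```

```text
[  85.9   23.1   71.7   32.6 -134.4   34.7] [0.3453 0.437  0.8039] [174.89 -22.08   7.69] 6.2 [-0.1  0.1  0. ]
[[ 0.918  0.1    0.383]
 [ 0.124 -0.992 -0.038]
 [ 0.376  0.082 -0.923]]
```

>>> apply_moves --targets '[{"travel": [20, -20, -40], "roll": 0, "jaw": 86}, {"travel": [20, -20, -40], "roll": 0, "jaw": 86}, {"travel": [20, -20, -40], "roll": 0, "jaw": 86}, {"travel": [20, -20, -40], "roll": 0, "jaw": 86}, {"travel": [20, -20, -40], "roll": 0, "jaw": 86}, {"travel": [20, -20, -40], "roll": 0, "jaw": 86}, {"travel": [20, -20, -40], "roll": 0, "jaw": 86}]'

```text
clock: 6.9
tool_pos: [0.2941, 0.4767, 0.8593]
orientation: [179.6, -32.7, 8.3]
force: [0.1, 0.6, 0.8]
opening: 0.0859
gripper_force: 0.0
```

```bash
python3 st.py
```

```text
[  97.1   22.6   71.7   44.2 -129.2   32.8] [0.2941 0.4767 0.8593] [179.63 -32.69   8.31] 6.9 [0.1 0.6 0.8]
[[ 0.833  0.141  0.535]
 [ 0.122 -0.99   0.072]
 [ 0.54   0.005 -0.842]]
```

>>> apply_moves --targets '[{"travel": [20, 35, -25], "roll": 0, "jaw": 86}, {"travel": [20, 35, -25], "roll": 0, "jaw": 86}, {"travel": [20, 35, -25], "roll": 0, "jaw": 86}, {"travel": [25, 10, -40], "roll": 0, "jaw": 86}, {"travel": [25, 10, -40], "roll": 0, "jaw": 86}, {"travel": [25, 10, -40], "roll": 0, "jaw": 86}]'

```text
clock: 7.5
tool_pos: [0.3025, 0.2985, 0.9574]
orientation: [-178.1, -38.8, 8.1]
force: [-0.3, 0.5, 1.0]
opening: 0.0858
gripper_force: 0.0
```

```bash
python3 st.py
```

```text
[ 100.6   12.8   71.7   56.9 -131.6   43.9] [0.3025 0.2985 0.9574] [-178.14  -38.76    8.11] 7.5 [-0.3  0.5  1. ]
[[ 0.772  0.161  0.615]
 [ 0.11  -0.987  0.12 ]
 [ 0.626 -0.025 -0.779]]
```

>>> apply_moves --targets '[{"travel": [-21, 20, 34], "roll": 0, "jaw": 86}, {"travel": [-21, 20, 34], "roll": 0, "jaw": 86}, {"travel": [-21, 20, 34], "roll": 0, "jaw": 86}, {"travel": [-21, 20, 34], "roll": 0, "jaw": 86}, {"travel": [-21, 20, 34], "roll": 0, "jaw": 86}, {"travel": [-21, 20, 34], "roll": 0, "jaw": 86}, {"travel": [-21, 20, 34], "roll": 0, "jaw": 86}, {"travel": [-21, 20, 34], "roll": 0, "jaw": 86}, {"travel": [-21, 20, 34], "roll": 0, "jaw": 86}, {"travel": [-21, 20, 34], "roll": 2, "jaw": 64}]'

```text
clock: 8.5
tool_pos: [0.3758, 0.1445, 0.6214]
orientation: [-176.6, -39.1, 5.8]
force: [1.1, 0.5, 1.7]
opening: 0.0817
gripper_force: 0.0
```

```bash
cat >> h.py <<'E'
def delta(goal,bar_ahead=.0):
    o=ctrl.get_obs();M=R.from_euler('xyz',o['orientation'],degrees=True).as_matrix()
    d=np.array(goal)-M[:,2]*bar_ahead-o['tool_pos'];return M.T@d*1000
E
python3 st.py; python3 -c "
from h import *
print(delta([.538,-.057,.055],.118))"
```

```text
[ 100.9  -35.2  -20.5   40.1 -101.2    5.5] [0.3758 0.1445 0.6214] [-176.64  -39.05    5.82] 8.5 [1.1 0.5 1.7]
[[ 0.773  0.138  0.62 ]
 [ 0.079 -0.989  0.122]
 [ 0.63  -0.046 -0.775]]
[-247.42033959  247.57058466  397.02637091]
```

>>> apply_moves --targets '[{"travel": [-22, 22, 36], "roll": 0, "jaw": 64}, {"travel": [-22, 22, 36], "roll": 0, "jaw": 64}, {"travel": [-22, 22, 36], "roll": 0, "jaw": 64}, {"travel": [-22, 22, 36], "roll": 0, "jaw": 64}, {"travel": [-22, 22, 36], "roll": 0, "jaw": 64}, {"travel": [-22, 22, 36], "roll": 0, "jaw": 64}]'

```text
clock: 9.1
tool_pos: [0.4245, 0.0309, 0.3691]
orientation: [-176.6, -39.2, 5.9]
force: [1.7, 1.6, -0.1]
opening: 0.0642
gripper_force: 0.0
```

```bash
python3 st.py; python3 -c "
from h import *
print(delta([.538,-.057,.055],.118))"
```

```text
[ 56.9 -40.7 -51.2  33.7 -54.8  26.4] [0.4245 0.0309 0.3691] [-176.63  -39.2     5.86] 9.1 [ 1.7  1.6 -0.1]
[[ 0.771  0.139  0.622]
 [ 0.079 -0.989  0.123]
 [ 0.632 -0.046 -0.774]]
[-118.00841036  116.954816    184.77282994]
```

>>> apply_moves --targets '[{"travel": [0, 40, 0], "roll": 0, "jaw": 64}, {"travel": [0, 40, 0], "roll": 0, "jaw": 64}, {"travel": [-20, 20, 30], "roll": 0, "jaw": 64}, {"travel": [-20, 10, 30], "roll": 0, "jaw": 64}]'

```text
clock: 9.5
tool_pos: [0.4432, -0.0567, 0.2938]
orientation: [-176.8, -38.9, 5.8]
force: [1.0, 0.1, -1.2]
opening: 0.0641
gripper_force: 0.0
```

```bash
python3 st.py; python3 -c "
from h import *
print(delta([.538,-.057,.055],.118))"
```

```text
[ 26.7 -32.6 -53.   18.4 -33.1  58. ] [ 0.4432 -0.0567  0.2938] [-176.8   -38.87    5.77] 9.5 [ 1.   0.1 -1.2]
[[ 0.775  0.135  0.618]
 [ 0.078 -0.99   0.119]
 [ 0.628 -0.043 -0.777]]
[-76.4618808   23.52241614 126.13654567]
```

>>> apply_moves --targets '[{"travel": [-19, 6, 31], "roll": 0, "jaw": 64}, {"travel": [-19, 6, 31], "roll": 0, "jaw": 64}, {"travel": [-19, 6, 31], "roll": 0, "jaw": 64}, {"travel": [-19, 6, 31], "roll": 0, "jaw": 64}, {"travel": [0, 0, 0], "roll": 0, "jaw": 64}]'

```text
clock: 10.0
tool_pos: [0.4681, -0.084, 0.1512]
orientation: [-175.5, -37.4, 6.0]
force: [-0.6, 0.1, -0.1]
opening: 0.0641
gripper_force: 0.0
```

```bash
python3 st.py; python3 -c "
from h import *
snap('wrist','w1')
print(delta([.538,-.057,.055],.118))
o=ctrl.get_obs();M=R.from_euler('xyz',o['orientation'],degrees=True).as_matrix()
c=ctrl.calibration('wrist');H=np.array(c['hand_eye']);print(H.round(3))
for P in ([.538,-.057,.055],[.5374,-.0413,.055],[.5389,-.0729,.055]):
    t=M.T@(np.array(P)-o['tool_pos']);q=np.linalg.inv(H)@np.r_[t,1];u=np.array(c['K'])@q[:3];print(u[:2]/u[2],q[2])
"
```

```text
[ 13.9 -13.8 -58.2   2.3  -7.9  81.4] [ 0.4681 -0.084   0.1512] [-175.49  -37.43    5.96] 10.0 [-0.6  0.1 -0.1]
[[ 0.79   0.151  0.594]
 [ 0.082 -0.987  0.141]
 [ 0.608 -0.062 -0.792]]
[-3.32981405 -9.5031503   5.089492  ]
[[ 0.001 -0.968 -0.252  0.068]
 [ 1.     0.001 -0.001  0.   ]
 [ 0.001 -0.252  0.968 -0.176]
 [ 0.     0.     0.     1.   ]]
[270.38370287 198.99894213] 0.3071928192581599
[254.75207052 197.73417186] 0.3088016610384632
[286.42543853 200.02397569] 0.30567413729058746
```

View pics/w1.png

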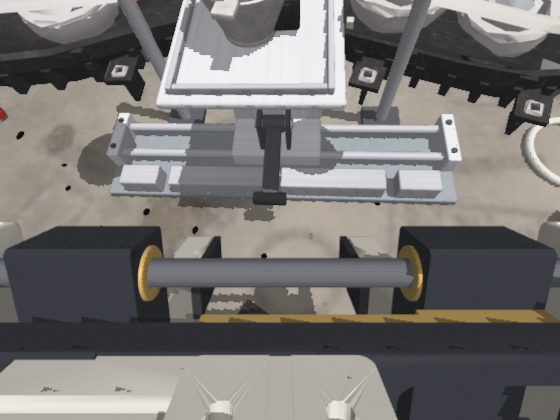

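The bar spans (253–285, 198) in the wrist picture, against a prediction of (270, 199), so the position holds. J3 and J5 are close to their limits, so I'll fit a quick kinematic model from the logged poses and check the targets are reachable.

```bash
cat > kin.py <<'E'
from h import *
from scipy.optimize import least_squares as LS
Q=[[93.111,20.546,.682,0,-70.136,-16.507],[32.45,-7.662,-2.745,-.007,-94.88,62.947],[9.28,14.66,71.71,2.89,-145.15,88.47],[14.64,13.98,71.71,7.62,-142.98,87.06],[10.2,17.3,71.7,11.2,-134.7,93.8],[97.1,22.6,71.7,44.2,-129.2,32.8],[100.6,12.8,71.7,56.9,-131.6,43.9],[100.9,-35.2,-20.5,40.1,-101.2,5.5],[56.9,-40.7,-51.2,33.7,-54.8,26.4],[26.7,-32.6,-53,18.4,-33.1,58],[13.9,-13.8,-58.2,2.3,-7.9,81.4]]
X=[[.156,.657,.21],[.42517,.04311,.4397],[.43649,-.13428,.78045],[.44524,-.11281,.7956],[.5159,-.1539,.786],[.2941,.4767,.8593],[.3025,.2985,.9574],[.3758,.1445,.6214],[.4245,.0309,.3691],[.4432,-.0567,.2938],[.4681,-.084,.1512]]
O=[[180,0,-13.4],[180,0,5.4],[178.48,-1.97,5.38],[176.185,-5.17,5.59],[172.71,-9.76,6.08],[179.63,-32.69,8.31],[-178.14,-38.76,8.11],[-176.64,-39.05,5.82],[-176.63,-39.2,5.86],[-176.8,-38.87,5.77],[-175.49,-37.43,5.96]]
r=lambda a,t:R.from_euler(a,t,degrees=True)
def fk(q,p):
    a1,h,L2,c,L3,lat,Lt,ty,g=p
    A=r('z',q[0]);B=A*r('y',q[1]);C=B*r('y',-q[2]);D=C*r('x',g*q[3]);E=D*r('y',-q[4])   # forearm along x
    F=E*r('x',q[5])
    pos=A.apply([a1,0,h])+B.apply([0,0,L2])+C.apply([L3,0,c])+D.apply([0,lat,0])+E.apply([Lt,ty,0])
    return pos,E,q[5]
def fitres(p):return np.concatenate([fk(q,p)[0]-x for q,x in zip(Q,X)])
best=min((LS(fitres,[.0,.3,.35,0,.35,-.19,.25,0,g],x_scale=.1,bounds=([-1]*8+[g-1e-6],[1]*8+[g+1e-6])) for g in(-1,1)),key=lambda s:s.cost)
p=best.x
E
python3 - <<'E'
from kin import *
print(p.round(4),np.abs(best.fun).max())
for q,o in zip(Q,O):
    _,E,q6=fk(q,p);T=r('xyz',o);print((E.inv()*T).as_matrix()[:,2].round(3),(E.inv()*T).as_euler('xyz',degrees=True).round(1),q6)
E
```

```text
[-0.000e+00  1.980e-01  6.022e-01  2.000e-04  4.637e-01 -1.061e-01
  3.950e-01 -8.560e-02 -1.000e+00] 0.0004585139860970311
[ 1.  0. -0.] [-90.   16.5 -90. ] -16.507
[ 1.    -0.    -0.001] [-90.1 -62.9 -89.9] 62.947
[ 1.  0. -0.] [-90.1 -88.5 -89.9] 88.47
[ 1. -0.  0.] [-90.  -87.1 -90. ] 87.06
[ 1.    -0.     0.001] [ 89.  -86.2  91. ] 93.8
[ 1.    -0.    -0.001] [-90.1 -32.8 -90. ] 32.8
[ 1.    -0.001 -0.001] [-90.1 -43.9 -90. ] 43.9
[1. 0. 0.] [-90.   -5.5 -90. ] 5.5
[ 1.    -0.    -0.001] [-90.  -26.4 -90. ] 26.4
[1.    0.    0.001] [-89.9 -58.  -90.1] 58
[ 1.    -0.    -0.001] [-90.3 -81.4 -89.7] 81.4
```

```bash
cat >> kin.py <<'E'
lo=np.array([-176,-82,-58.2,-173,-174.7,-.2]);hi=np.array([176,121.7,71.6,95.4,-.2,173])
lo[5],hi[5]=-173.6,173.6
psi=.0936;ex=np.array([np.cos(psi),np.sin(psi),0]);ey=np.array([-np.sin(psi),np.cos(psi),0])
bar0=np.array([.538,-.057,.055]);hinge=bar0+.0786*ex+[0,0,.015]
def bar(th,s):
    a=np.arctan2(-.015,-.0786)-th;return hinge+.08*(np.cos(a)*ex+np.sin(a)*np.array([0,0,1]))+s*ey
def ik(pos,z,q0):
    f=lambda q:np.r_[(fk(np.r_[q,0],p)[0]-pos)*10,fk(np.r_[q,0],p)[1].apply([1,0,0])-z]
    s=LS(f,np.clip(q0,lo[:5]+.1,hi[:5]-.1),bounds=(lo[:5],hi[:5]),x_scale=30);return s.x,s.cost
E
python3 - <<'E'
from kin import *
q0=[13.9,-13.8,-58,2.3,-7.9]
print(bar(0,0),bar(.5,0),bar(.5,-.125))
for lean in(30,34,37,40):
  for lat in(0,.07):
    z=np.sin(np.radians(lean))*ex+lat*ey-np.cos(np.radians(lean))*np.array([0,0,1]);z/=np.linalg.norm(z)
    for n,b,a in(('pre',bar(0,0),.118),('down',bar(0,0),.008),('up',bar(.5,0),.008),('upL',bar(.5,-.125),.008),('dnL',bar(0,-.125),.008)):
        q,c=ik(b-a*z,z,q0);print(lean,lat,n,q.round(1),'%.1e'%c)
E
```

```text
[ 0.53801809 -0.0569983   0.05500347] [ 0.54043752 -0.05677118  0.09451344] [ 0.55212044 -0.18122402  0.09451344]
30 0 pre [ 19.6 -12.5 -58.2  21.1 -16.8] 2.6e-04
30 0 down [ 14.5   5.6 -54.8   8.2  -0.6] 3.2e-03
30 0 up [ 13.5   0.5 -58.2  27.2  -3.4] 1.3e-03
30 0 upL [ -2.2   5.4 -38.7 -13.3 -16.6] 2.3e-22
30 0 dnL [ -3.2   9.4 -38.8 -19.5 -12.8] 9.0e-22
30 0.07 pre [ 16.  -11.4 -51.8   4.1 -19.4] 3.2e-29
30 0.07 down [ 14.7   5.6 -54.    3.3  -0.3] 6.8e-05
30 0.07 up [ 15.1   0.7 -53.3   8.9  -5.9] 5.0e-30
30 0.07 upL [ -8.6   6.9 -31.4 -25.9 -25.5] 6.3e-28
30 0.07 dnL [-10.   10.7 -31.7 -31.5 -22.5] 6.9e-22
34 0 pre [ 18.2 -13.3 -58.2  13.7 -13.8] 2.8e-03
34 0 down [ 13.6   5.6 -49.2 -17.8  -0.2] 3.6e-03
34 0 up [ 14.    0.5 -56.9  13.9  -0.2] 3.8e-03
34 0 upL [ -4.2   5.  -38.1 -22.1 -14.3] 1.4e-18
34 0 dnL [ -6.9   9.2 -36.5 -32.3 -12.8] 1.3e-21
34 0.07 pre [ 16.4 -13.3 -58.2   9.7 -11.2] 1.6e-05
34 0.07 down [ 13.9   5.6 -49.8 -15.   -0.2] 1.2e-04
34 0.07 up [ 14.6   0.5 -55.2   6.   -0.2] 2.0e-04
34 0.07 upL [-11.6   6.6 -31.1 -34.  -24.2] 2.9e-23
34 0.07 dnL [-14.   10.6 -30
[... 333 characters left out ...]
 [ 12.2   5.5 -47.  -27.5  -0.2] 8.7e-06
37 0.07 up [ 14.4   0.5 -51.9  -8.9  -0.2] 3.4e-04
37 0.07 upL [-14.8   6.6 -30.5 -41.3 -24.4] 1.6e-25
37 0.07 dnL [-17.9  10.8 -30.1 -49.4 -23.4] 4.9e-30
40 0 pre [ 15.7 -14.1 -58.2  -3.5  -6.6] 7.7e-03
40 0 down [  7.6   5.5 -42.9 -47.9  -0.2] 7.4e-04
40 0 up [ 11.6   0.6 -47.  -30.2  -0.2] 3.5e-03
40 0 upL [-11.9   5.1 -34.1 -43.  -16.3] 8.2e-25
40 0 dnL [-17.4   9.7 -32.4 -55.5 -17.6] 3.3e-30
40 0.07 pre [ 14.6 -13.9 -58.2  -4.9  -5.6] 9.4e-04
40 0.07 down [  2.4   5.6 -39.8 -50.9  -7.6] 8.2e-24
40 0.07 up [ 12.9   0.5 -48.7 -22.7  -0.2] 1.6e-04
40 0.07 upL [-18.8   6.8 -29.8 -49.3 -25.5] 1.8e-26
40 0.07 dnL [-22.6  11.2 -29.6 -57.7 -25.4] 2.3e-26
```

```bash
python3 - <<'E'
from kin import *
S=[[13,-5,-50,2,-8],[2,5,-40,-50,-8],[20,0,-50,40,-20],[-10,5,-35,-60,-15],[15,0,-50,80,-15]]
for lean in(30,35,40,45):
  for lat in(-.2,-.1,.07,.1,.14,.2):
    z=np.sin(np.radians(lean))*ex+lat*ey-np.cos(np.radians(lean))*np.array([0,0,1]);z/=np.linalg.norm(z)
    out=[]
    for n,b,a in(('pre',bar(0,0),.08),('down',bar(0,0),.005),('up',bar(.5,0),.005),('upL',bar(.5,-.125),.005),('dnL',bar(0,-.125),.005)):
        q,c=min((ik(b-a*z,z,s) for s in S),key=lambda t:t[1]);out.append(f'{n}:'+(str(q.round().astype(int)) if c<1e-6 else '%.0e'%c))
    print(lean,lat,*out)
E
```

```text
30 -0.2 pre:2e-02 down:5e-03 up:2e-02 upL:7e-03 dnL:1e-02
30 -0.1 pre:7e-03 down:1e-02 up:8e-03 upL:8e-04 dnL:2e-03
30 0.07 pre:[ 16  -6 -54   6 -12] down:7e-05 up:[ 15   1 -54  10  -5] upL:[ -9   7 -31 -26 -25] dnL:[-10  11 -32 -32 -22]
30 0.1 pre:[ 13  -5 -48  -7 -17] down:[ 12   6 -45 -17  -8] up:[ 13   2 -46  -9 -12] upL:[-11   8 -29 -30 -29] dnL:[-12  12 -30 -35 -26]
30 0.14 pre:[  7  -3 -42 -19 -22] down:[  6   7 -39 -29 -16] up:[  8   3 -40 -21 -19] upL:[-14   9 -27 -33 -33] dnL:[-15  13 -27 -38 -30]
30 0.2 pre:[ -1  -1 -36 -30 -30] down:[  0   8 -34 -38 -23] up:[  2   4 -34 -31 -26] upL:[-18  11 -23 -37 -38] dnL:[-19  14 -24 -41 -35]
35 -0.2 pre:1e-02 down:5e-03 up:9e-03 upL:1e-02 dnL:8e-03
35 -0.1 pre:2e-02 down:1e-02 up:2e-02 upL:2e-03 dnL:1e-03
35 0.07 pre:3e-04 down:7e-05 up:3e-04 upL:[-13   7 -31 -37 -24] dnL:[-15  11 -30 -44 -22]
35 0.1 pre:[ 14  -6 -53  -7  -8] down:[  8   6 -42 -33  -8] up:[ 13   1 -48 -13  -5] upL:[-15   8 -29 -39 -27] dnL:[-18  12 -29 -46 -26]
35 0.14 pre:[  5  -4 -43 -27 -18] down:[  1   7 -37 -43 -15] up:[  6   2 -40 -30 -15] upL:[-18   9 -27 -42 
[... 847 characters left out ...]
up:1e-03 upL:6e-04 dnL:[-24   9 -35 -87 -10]
45 -0.1 pre:5e-03 down:[ -4   6 -39 -83  -1] up:2e-03 upL:[-12   5 -36 -56  -8] dnL:[-25  10 -34 -78 -16]
45 0.07 pre:[  0  -6 -45 -51 -10] down:[-16   7 -37 -79 -19] up:[ -3   2 -38 -59 -11] upL:[-27   8 -29 -63 -29] dnL:[-31  13 -30 -71 -30]
45 0.1 pre:[ -9  -4 -41 -58 -19] down:[-17   8 -36 -78 -22] up:[ -7   2 -37 -63 -16] upL:[-28   9 -28 -63 -32] dnL:[-32  14 -29 -70 -33]
45 0.14 pre:[-16  -2 -39 -62 -26] down:[-19   9 -35 -77 -25] up:[-12   3 -35 -65 -22] upL:[-30  10 -27 -63 -36] dnL:[-33  15 -28 -69 -36]
45 0.2 pre:[-22   0 -37 -64 -33] down:[-22  11 -34 -76 -31] up:[-17   5 -33 -67 -29] upL:[-33  12 -25 -63 -41] dnL:[-35  16 -26 -68 -40]
```

Feasible if the lateral lean grows from 0.085 to about 0.12–0.14. I'll nudge against the limit in the +y direction to get it.

>>> apply_moves --targets '[{"travel": [0, -25, -20], "roll": 0, "jaw": 64}, {"travel": [0, -25, -20], "roll": 0, "jaw": 64}, {"travel": [0, -25, -20], "roll": 0, "jaw": 64}]'

```text
clock: 10.35
tool_pos: [0.4323, -0.0396, 0.2232]
orientation: [-173.5, -36.9, 6.1]
force: [1.0, 0.6, 1.1]
opening: 0.0642
gripper_force: 0.0
```

```bash
python3 st.py;  python3 -c "
from kin import *
z=r('xyz',ctrl.get_obs()['orientation']).as_matrix()[:,2];print(z@ex,z@ey,z[2])"
```

```text
[ 25.8 -28.9 -58.2  13.3 -24.3  62.2] [ 0.4323 -0.0396  0.2232] [-173.49  -36.9     6.12] 10.35 [1.  0.6 1.1]
[[ 0.795  0.174  0.581]
 [ 0.085 -0.981  0.176]
 [ 0.6   -0.091 -0.794]]
0.5950475890581399 0.12132015335062955 -0.7944808286844148
```

>>> apply_moves --targets '[{"travel": [0, -25, -20], "roll": 0, "jaw": 64}, {"travel": [0, 0, 0], "roll": 0, "jaw": 64}]'

```text
clock: 10.55
tool_pos: [0.4202, -0.0197, 0.2492]
orientation: [-172.9, -37.1, 6.4]
force: [1.2, 0.5, -0.0]
opening: 0.0639
gripper_force: 0.0
```

```bash
python3 -c "
from kin import *
o=ctrl.get_obs();M=r('xyz',o['orientation']).as_matrix();z=M[:,2];print(z@ex,z@ey,o['tool_pos'],o['joint_pos'].round(1) if hasattr(o['joint_pos'],'round') else o['joint_pos'])
print('roll',np.degrees(np.arctan2(-(M[:,0]@-ey),M[:,1]@-ey)), M[:,1]@-ey)
S=[[13,-5,-50,2,-8],[2,5,-40,-50,-8],[20,0,-50,40,-20]]
for n,b,a in(('pre',bar(0,0),.08),('down',bar(0,0),.005),('up',bar(.5,0),.005),('upL',bar(.5,-.125),.005),('dnL',bar(0,-.125),.005)):
    print(n,*[(q.round(1),c) for q,c in [min((ik(b-a*z,z,s) for s in S),key=lambda t:t[1])]])
print(delta(bar(0,0),.08))
"
```

```text
0.5963187557739927 0.1343825429794217 [ 0.42018293 -0.0197141   0.24923331] [ 32.8 -34.2 -58.1  17.8 -30.5  53.6]
roll 0.8452263567471081 0.9908217077711172
pre (array([  3.7,  -4.6, -43.2, -31.4, -16.9]), np.float64(6.61788047490342e-30))
down (array([ -1.3,   6.9, -36.7, -49. , -15.6]), np.float64(2.09294301656445e-26))
up (array([  4.6,   2. , -39.3, -35.1, -14.3]), np.float64(2.7232210301608195e-27))
upL (array([-19.9,   8.7, -26.9, -46. , -31.5]), np.float64(3.6284520152255523e-31))
dnL (array([-22.3,  12.8, -27.2, -52.2, -30.1]), np.float64(2.143061020356308e-21))
[-27.11152603  77.35778856 135.13067398]
```

>>> apply_moves --targets '[{"travel": [0, 4, 20], "roll": 0, "jaw": 64}, {"travel": [0, 4, 20], "roll": 0, "jaw": 64}, {"travel": [-3, 10, 20], "roll": 0, "jaw": 64}, {"travel": [-3, 10, 20], "roll": 0, "jaw": 64}, {"travel": [-3, 10, 15], "roll": 0, "jaw": 64}, {"travel": [-3, 10, 15], "roll": 0, "jaw": 64}, {"travel": [-6, 10, 15], "roll": 0, "jaw": 64}, {"travel": [-6, 10, 5], "roll": 0, "jaw": 64}, {"travel": [0, 0, 0], "roll": 0, "jaw": 64}]'

```text
clock: 11.45
tool_pos: [0.4889, -0.0701, 0.1215]
orientation: [-172.9, -36.2, 6.2]
force: [-0.2, -0.1, -0.3]
opening: 0.0638
gripper_force: 0.0
```

```bash
cat > st2.py <<'E'
from kin import *
import sys
o=ctrl.get_obs();M=r('xyz',o['orientation']).as_matrix();z=M[:,2];print(o['clock'],'lean/lat',z@ex,z@ey,np.round(o['joint_pos'],1),np.round(o['force'],1),o['opening'])
th,s,a=map(float,sys.argv[1:]);print('delta',delta(bar(th,s),a).round(1))
E
python3 st2.py 0 0 .08
```

```text
11.45 lean/lat 0.5837559066890646 0.1314285822283428 [  6.5  -5.6 -45.  -26.  -15.9 114.8] [-0.2 -0.1 -0.3] 0.06380294792635013
delta [1.4 2.6 3.6]
```

>>> apply_moves --targets '[{"travel": [1, 2, 15], "roll": 0, "jaw": 64}, {"travel": [0, 1, 16], "roll": 0, "jaw": 64}, {"travel": [0, 0, 16], "roll": 0, "jaw": 64}, {"travel": [0, 0, 16], "roll": 0, "jaw": 64}, {"travel": [0, 0, 13], "roll": 0, "jaw": 64}, {"travel": [0, 0, 0], "roll": 0, "jaw": 60}, {"travel": [0, 0, 0], "roll": 0, "jaw": 50}]'

```text
clock: 12.15
tool_pos: [0.5321, -0.0579, 0.0612]
orientation: [-172.9, -36.1, 6.3]
force: [-0.9, -0.8, -0.7]
opening: 0.056
gripper_force: 0.0
```

```bash
python3 st2.py 0 0 .005; python3 -c "
from h import *
im=snap('wrist','w2')"
```

```text
12.15 lean/lat 0.5831303962980505 0.13238333496080307 [  0.9   6.3 -37.8 -44.6 -14.6 138. ] [-0.9 -0.8 -0.7] 0.0560045046876984
delta [1.2 0.8 3.5]
```

View pics/w2.png

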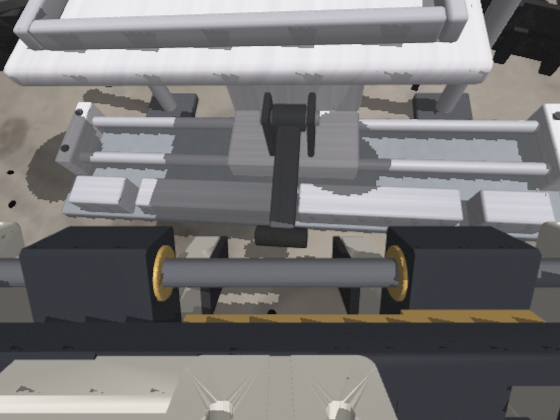

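The bar spans (257–307, 237) and is centred between the fingers (215–345). Closing on its ends.

>>> apply_moves --targets '[{"travel": [1, 1, 3], "roll": 0, "jaw": 44}, {"travel": [0, 0, 0], "roll": 0, "jaw": 36}, {"travel": [0, 0, 0], "roll": 0, "jaw": 28}, {"travel": [0, 0, 0], "roll": 0, "jaw": 24}, {"travel": [0, 0, 0], "roll": 0, "jaw": 24}, {"travel": [0, 0, 0], "roll": 0, "jaw": 24}]'

```text
clock: 12.8
tool_pos: [0.5351, -0.058, 0.0584]
orientation: [-172.9, -36.1, 6.3]
force: [0.3, -0.4, 0.5]
opening: 0.0244
gripper_force: 0.0
```

```bash
python3 st2.py 0 0 .005; python3 -c "
from kin import *
o=ctrl.get_obs();M=r('xyz',o['orientation']).as_matrix()
for th in (.1,.2,.3,.4,.47,.5): print(th,(M.T@(bar(th,0)-bar(0,0))*1000).round(1))
print((M.T@(-.125*ey)*1000).round(1))"
```

```text
12.8 lean/lat 0.5830010092132973 0.13254751794799544 [  0.5   6.9 -37.3 -45.5 -14.7 139.2] [ 0.3 -0.4  0.5] 0.02438530557746746
delta [ 0.4 -0.1 -0.5]
0.1 [ 3.8 -0.9 -7. ]
0.2 [  8.2  -1.7 -13.6]
0.3 [ 13.3  -2.5 -19.7]
0.4 [ 19.   -3.1 -25.3]
0.47 [ 23.3  -3.6 -28.8]
0.5 [ 25.3  -3.7 -30.3]
[ -1.6 123.9 -16.6]
```

No grip force at 24 mm, so the fingers missed the bar. Looking again.

```bash
cat >> h.py <<'E'
def wproj(P,tool=False):
    o=ctrl.get_obs();M=R.from_euler('xyz',o['orientation'],degrees=True).as_matrix();c=ctrl.calibration('wrist')
    t=np.array(P) if tool else M.T@(np.array(P)-o['tool_pos']);q=np.linalg.inv(np.array(c['hand_eye']))@np.r_[t,1];u=np.array(c['K'])@q[:3];return u[:2]/u[2]
E
python3 -c "
from kin import *
im=snap('wrist','w3');side=snap('side','s3')
a=im[180:330,180:380,::-1];b=side[200:340,200:360,::-1]
a=cv2.resize(a,(480,360),interpolation=2);b=cv2.resize(b,(411,360),interpolation=2)
o=np.zeros((360,800,3),np.uint8);o[:,:400]=a[:,40:440];o[:,400:]=b[:,:400];cv2.imwrite('pics/w3c.png',o)
print(wproj(bar(0,0)),wproj(bar(0,.016)),wproj([0,0,.022],1),wproj([.0095,0,.022],1),wproj([-.0095,0,.022],1))
o=ctrl.get_obs();M=r('xyz',o['orientation']).as_matrix();print(proj('side',[o['tool_pos']+M[:,2]*.022,o['tool_pos'],bar(0,0)]))
"
```

```text
[279.78190576 237.42581158] [254.30363078 235.8911903 ] [279.98281729 228.91557149] [279.99927341 215.31802028] [279.96673476 242.20442556]
[[276.89178568 279.7604419 ]
 [283.09480811 271.52825262]
 [281.64559561 273.12280711]]
```

View pics/w3c.png

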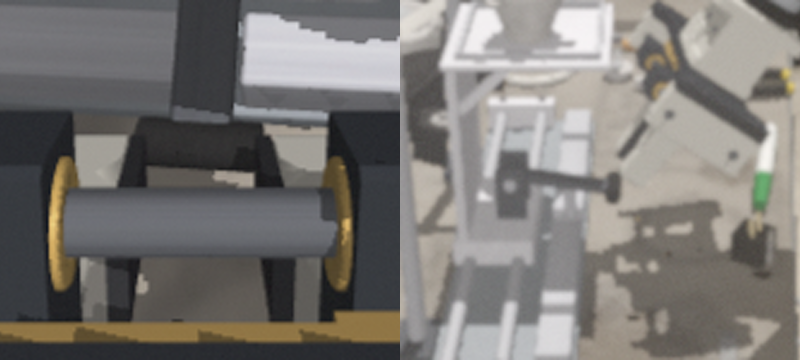

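The picture suggests the real fingertips stop short of the bar. I'll probe forward gently with the jaw nearly closed and watch the force.

>>> apply_moves --targets '[{"travel": [0, 0, 3], "roll": 0, "jaw": 24}, {"travel": [0, 0, 3], "roll": 0, "jaw": 24}, {"travel": [0, 0, 2], "roll": 0, "jaw": 24}]'

```text
clock: 13.2
tool_pos: [0.5399, -0.0564, 0.0516]
orientation: [-172.9, -36.1, 6.3]
force: [-0.6, 0.2, 0.3]
opening: 0.0239
gripper_force: 0.0
```

```bash
python3 -c "
from h import *
im=ctrl.snapshot('wrist');cv2.imwrite('pics/w4.png',im[:,:,::-1]);s=ctrl.snapshot('side');cv2.imwrite('pics/s4.png',s[:,:,::-1])
o=ctrl.get_obs();M=R.from_euler('xyz',o['orientation'],degrees=True).as_matrix();print(o['force'],o['tool_pos'])
for y in(-.033,-.012,.012,.033):
  for x in(-.0095,.0095): print(y,x,proj('side',[o['tool_pos']+M@[x,y,.022],o['tool_pos']+M@[x,y,-.016]]).round().tolist(),wproj([x,y,.022],1).round(),wproj([x,y,-.016],1).round())
a=cv2.resize(im[190:320,190:370,::-1],None,fx=3,fy=3,interpolation=2);b=cv2.resize(s[235:300,255:320,::-1],(260,260),interpolation=2)
c=np.zeros((390,800,3),np.uint8);c[:,:540]=a;c[:260,540:]=b;cv2.imwrite('pics/c4.png',c)
"
```

```text
[-0.58159421  0.58136296  0.29655755] [ 0.53979862 -0.05651674  0.0515066 ]
-0.033 -0.0095 [[279.0, 293.0], [290.0, 278.0]] [231. 242.] [221. 267.]
-0.033 0.0095 [[271.0, 288.0], [282.0, 273.0]] [230. 215.] [219. 235.]
-0.012 -0.0095 [[279.0, 288.0], [290.0, 274.0]] [262. 242.] [259. 267.]
-0.012 0.0095 [[271.0, 283.0], [282.0, 269.0]] [262. 215.] [258. 235.]
0.012 -0.0095 [[278.0, 283.0], [289.0, 268.0]] [298. 242.] [301. 267.]
0.012 0.0095 [[271.0, 278.0], [281.0, 264.0]] [298. 215.] [302. 235.]
0.033 -0.0095 [[278.0, 278.0], [288.0, 264.0]] [329. 242.] [339. 267.]
0.033 0.0095 [[270.0, 274.0], [281.0, 260.0]] [330. 215.] [341. 235.]
```

View pics/c4.png

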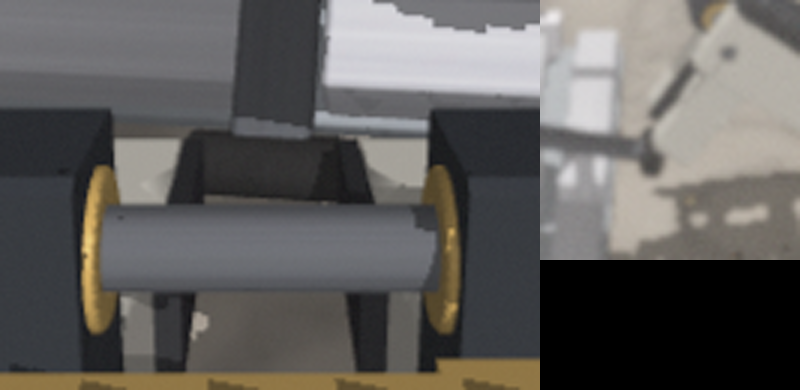

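The fingers end near row 235, columns 257 and 307. That puts the real tips about 38 mm short of the stated position, and the side crop agrees. The bar therefore has to sit about 28 mm behind the reported TCP. I'll check that's reachable.

```bash
python3 -c "
from kin import *
o=ctrl.get_obs();M=r('xyz',o['orientation']).as_matrix();z=M[:,2]
S=[[0,6,-37,-45,-15],[-20,9,-27,-46,-31]]
for n,b in(('down',bar(0,0)),('up',bar(.5,0)),('upL',bar(.5,-.125)),('dnL',bar(0,-.125))):
    print(n,*[(q.round(1),c) for q,c in [min((ik(b+.028*z,z,s) for s in S),key=lambda t:t[1])]])
"; python3 st2.py 0 0 -.028
```

```text
down (array([ -1.6,  11.5, -34.4, -52.6, -14.7]), np.float64(1.0408950139803044e-21))
up (array([  4.2,   6.7, -37. , -38.9, -13.3]), np.float64(6.203805536860164e-30))
upL (array([-18.1,  12.3, -26.1, -47. , -28.9]), np.float64(9.321500930834222e-31))
dnL (array([-20.6,  16.3, -26.1, -53.5, -27.7]), np.float64(9.279130472057702e-31))
13.3 lean/lat 0.5825910129568768 0.13255348198100836 [ -0.    8.1 -36.5 -47.4 -14.7 141.6] [-0.6  0.6  0.3] 0.024094673897471063
delta [ 0.6 -0.2 24.1]
```

>>> apply_moves --targets '[{"travel": [0, 0, 0], "roll": 0, "jaw": 60}, {"travel": [0, 0, 0], "roll": 0, "jaw": 60}, {"travel": [0, 0, 0], "roll": 0, "jaw": 60}, {"travel": [0, 0, 0], "roll": 0, "jaw": 60}, {"travel": [1, 0, 6], "roll": 0, "jaw": 60}, {"travel": [0, 0, 6], "roll": 0, "jaw": 60}, {"travel": [0, 0, 6], "roll": 0, "jaw": 60}]'

```text
clock: 14.0
tool_pos: [0.5512, -0.0529, 0.0377]
orientation: [-172.9, -36.1, 6.3]
force: [-0.7, 0.7, 0.2]
opening: 0.06
gripper_force: 0.0
```

>>> apply_moves --targets '[{"travel": [0, 0, 6], "roll": 0, "jaw": 48}, {"travel": [0, 0, 0], "roll": 0, "jaw": 40}, {"travel": [0, 0, 0], "roll": 0, "jaw": 32}, {"travel": [0, 0, 0], "roll": 0, "jaw": 26}, {"travel": [0, 0, 0], "roll": 0, "jaw": 26}]'

```text
clock: 14.5
tool_pos: [0.554, -0.0519, 0.0333]
orientation: [-172.9, -36.1, 6.3]
force: [-0.2, -0.1, -2.3]
opening: 0.031
gripper_force: 30.0
```

Gripped at 31 mm and 30 N. Raising the lever along its arc.

>>> apply_moves --targets '[{"travel": [1.9, -0.5, -3.6], "roll": 0, "jaw": 26}, {"travel": [1.9, -0.4, -3.4], "roll": 0, "jaw": 26}, {"travel": [2.2, -0.4, -3.3], "roll": 0, "jaw": 26}, {"travel": [2.2, -0.4, -3.3], "roll": 0, "jaw": 26}, {"travel": [2.5, -0.4, -3.1], "roll": 0, "jaw": 26}, {"travel": [2.6, -0.4, -3.0], "roll": 0, "jaw": 26}, {"travel": [2.8, -0.3, -2.8], "roll": 0, "jaw": 26}, {"travel": [2.9, -0.3, -2.8], "roll": 0, "jaw": 26}, {"travel": [4.3, -0.5, -3.5], "roll": 0, "jaw": 26}, {"travel": [0, 0, 0], "roll": 0, "jaw": 26}]'

```text
clock: 15.5
tool_pos: [0.5563, -0.0516, 0.0712]
orientation: [-173.0, -36.2, 6.3]
force: [0.5, -0.2, -1.2]
opening: 0.0316
gripper_force: 30.0
```

```bash
python3 st2.py .47 0 -.028;  python3 -c "
from kin import *
o=ctrl.get_obs();M=r('xyz',o['orientation']).as_matrix();print((M.T@(-.125*ey)*1000).round(1),o['gripper_force'])
s=snap('side','s5');t=snap('top','t5')
a=cv2.resize(s[160:350,190:340,::-1],None,fx=2.6,fy=2.6,interpolation=2);b=cv2.resize(t[140:260,235:355,::-1],(400,400),interpolation=2)
c=np.zeros((500,800,3),np.uint8);c[:494,:390]=a;c[:400,400:]=b;cv2.imwrite('pics/c5.png',c)"
```

```text
15.5 lean/lat 0.5840711026333247 0.13246946345933241 [  4.    6.8 -36.9 -39.5 -13.3 130.7] [ 0.5 -0.2 -1.2] 0.031615329760312165
delta [-1.3  0.   0.8]
[ -1.7 123.9 -16.6] 29.99998837709427
```

View pics/c5.png

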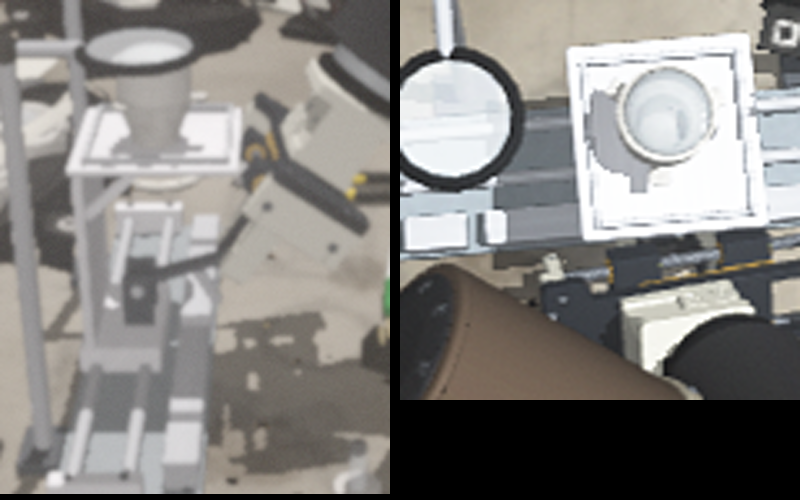

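The lever is up, with its arm sloping up to the bar, and the projector is standing. Sliding towards −y.

>>> apply_moves --targets '[{"travel": [0, 3, -0.4], "roll": 0, "jaw": 26}, {"travel": [0, 5, -0.7], "roll": 0, "jaw": 26}, {"travel": [-0.1, 6.5, -0.9], "roll": 0, "jaw": 26}, {"travel": [-0.1, 6.5, -0.9], "roll": 0, "jaw": 26}, {"travel": [-0.1, 6.5, -0.9], "roll": 0, "jaw": 26}, {"travel": [-0.1, 6.5, -0.9], "roll": 0, "jaw": 26}, {"travel": [-0.1, 6.5, -0.9], "roll": 0, "jaw": 26}, {"travel": [-0.1, 6.5, -0.9], "roll": 0, "jaw": 26}, {"travel": [-0.1, 6.5, -0.9], "roll": 0, "jaw": 26}, {"travel": [-0.1, 6.5, -0.9], "roll": 0, "jaw": 26}]'

```text
clock: 16.6
tool_pos: [0.5618, -0.1126, 0.0707]
orientation: [-172.9, -36.1, 6.2]
force: [6.5, 2.0, -4.9]
opening: 0.0315
gripper_force: 30.0
```

```bash
python3 st2.py .47 -.125 -.028
```

```text
16.6 lean/lat 0.5834112711722607 0.13244263642844709 [ -8.6   9.3 -31.1 -45.7 -22.1 145.8] [ 6.5  2.  -4.9] 0.031473303583806594
delta [-1.6 63.2 -8. ]
```

>>> apply_moves --targets '[{"travel": [0, 6.5, -0.8], "roll": 0, "jaw": 26}, {"travel": [0, 6.5, -0.8], "roll": 0, "jaw": 26}, {"travel": [0, 6.5, -0.8], "roll": 0, "jaw": 26}, {"travel": [0, 6.5, -0.8], "roll": 0, "jaw": 26}, {"travel": [0, 6.5, -0.8], "roll": 0, "jaw": 26}, {"travel": [0, 6.5, -0.8], "roll": 0, "jaw": 26}, {"travel": [0, 6.5, -0.8], "roll": 0, "jaw": 26}, {"travel": [0, 5, -0.7], "roll": 0, "jaw": 26}, {"travel": [0, 4, -0.5], "roll": 0, "jaw": 26}, {"travel": [0, 2, -0.2], "roll": 0, "jaw": 26}]'

```text
clock: 17.6
tool_pos: [0.5672, -0.169, 0.0704]
orientation: [-172.9, -36.1, 6.2]
force: [0.7, 1.4, 0.2]
opening: 0.0316
gripper_force: 30.0
```

>>> apply_moves --targets '[{"travel": [0, 0, 0], "roll": 0, "jaw": 26}]'

```text
clock: 17.7
tool_pos: [0.5672, -0.1692, 0.0704]
orientation: [-172.9, -36.1, 6.3]
force: [-0.2, -2.5, -1.0]
opening: 0.0316
gripper_force: 30.0
```

```bash
python3 st2.py .47 -.125 -.028; python3 -c "
from kin import *
t=snap('top','t6');b=cv2.resize(t[120:260,290:450,::-1],None,fx=4,fy=4,interpolation=2);cv2.imwrite('pics/c6.png',b)"
```

```text
17.7 lean/lat 0.5827457928052479 0.13200306001320336 [-17.2  12.1 -26.7 -47.2 -28.1 153.6] [-0.2 -2.5 -1. ] 0.0316403732466659
delta [-0.9  6.8 -0.7]
```

View pics/c6.png

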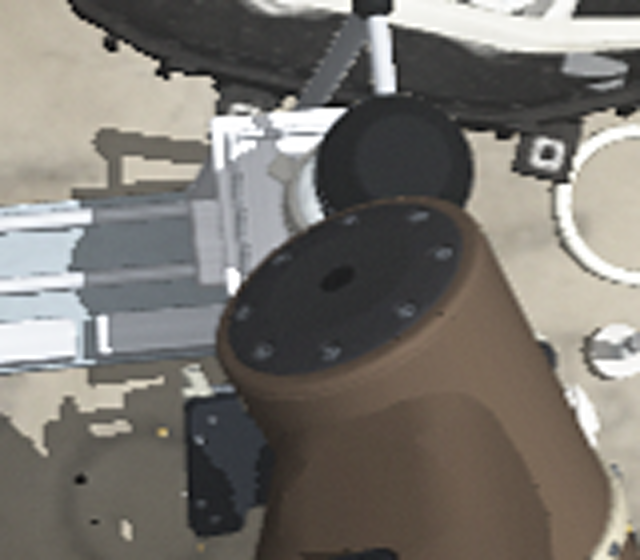

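>>> apply_moves --targets '[{"travel": [-0.2, 3, -0.4], "roll": 0, "jaw": 26}, {"travel": [-0.2, 2.5, -0.3], "roll": 0, "jaw": 26}, {"travel": [-0.1, 1.3, 0], "roll": 0, "jaw": 26}, {"travel": [0, 0, 0], "roll": 0, "jaw": 26}]'

```text
clock: 18.15
tool_pos: [0.5678, -0.1756, 0.0702]
orientation: [-172.9, -36.1, 6.3]
force: [-1.9, 0.3, 0.6]
opening: 0.0319
gripper_force: 30.0
```

```bash
python3 st2.py .47 -.125 -.028; python3 -c "
from kin import *
snap('top','t7')
a=cv2.imread('pics/t1.png',0);b=cv2.imread('pics/t7.png',0);m6=cv2.imread('pics/t6.png',0)
P=[ray('top',(285.1,154.6),.194)+d*-ey for d in(0,.118,.125)];print(proj('top',P))
# track back-left deck corner by template from t1
tp=a[146:176,277:287]
tp=m6[142:168,338:350]
for n,im in(('t6',m6),('t7',b)):
    r_=cv2.matchTemplate(im[130:180,320:375],tp,cv2.TM_CCOEFF_NORMED);_,v,_,l=cv2.minMaxLoc(r_);x,y=l
    w=r_[y,x-1:x+2];print(n,v,320+x+(w[0]-w[2])/(2*(w[0]-2*w[1]+w[2])),130+y)
q=ray('top',(343.4,149.1),.194)-ray('top',(285.1,154.6),.194);print('t6 disp',q@ey,q@ex)
o=ctrl.get_obs();M=r('xyz',o['orientation']).as_matrix()
for t0,t1 in((.47,.4),(.4,.3),(.3,.2),(.2,.1),(.1,0)): print((M.T@(bar(t1,0)-bar(t0,0))*1000).round(1))"
```

```text
18.15 lean/lat 0.582836066133955 0.13254681756624956 [-18.1  12.4 -26.1 -47.3 -28.8 154.5] [-1.9  0.3  0.6] 0.0318590294660326
delta [-0.7  0.4 -0. ]
[[285.1        154.6       ]
 [342.95564081 149.90426595]
 [346.38044992 149.62629837]]
t6 0.9999990463256836 338.0089 142
t7 0.674720287322998 340.6871 142
t6 disp -0.11906997099792667 0.0015973809365383833
[-4.3  0.4  3.6]
[-5.7  0.7  5.6]
[-5.1  0.8  6.1]
[-4.5  0.8  6.6]
[-3.8  0.9  7. ]
```

The carriage moved about −0.1246 m, so it is at the notch. Lowering the lever along its arc.

>>> apply_moves --targets '[{"travel": [-2.2, 0.2, 1.8], "roll": 0, "jaw": 26}, {"travel": [-2.1, 0.2, 1.8], "roll": 0, "jaw": 26}, {"travel": [-2.9, 0.3, 2.8], "roll": 0, "jaw": 26}, {"travel": [-2.8, 0.4, 2.8], "roll": 0, "jaw": 26}, {"travel": [-2.6, 0.4, 3.0], "roll": 0, "jaw": 26}, {"travel": [-2.5, 0.4, 3.1], "roll": 0, "jaw": 26}]'

```text
clock: 18.8
tool_pos: [0.5647, -0.1758, 0.0486]
orientation: [-172.9, -36.1, 6.3]
force: [-4.7, 0.3, 3.1]
opening: 0.0313
gripper_force: 30.0
```

>>> apply_moves --targets '[{"travel": [-2.3, 0.4, 3.3], "roll": 0, "jaw": 26}, {"travel": [-2.2, 0.4, 3.3], "roll": 0, "jaw": 26}]'

```text
clock: 19.0
tool_pos: [0.5651, -0.1758, 0.0404]
orientation: [-172.9, -36.1, 6.3]
force: [-3.4, 0.2, 2.7]
opening: 0.0318
gripper_force: 30.0
```

```bash
python3 st2.py .1 -.125 -.028
```

```text
19.0 lean/lat 0.5829224822285867 0.13255661290133117 [-20.1  15.4 -26.2 -52.3 -27.9 161.5] [-3.4  0.2  2.7] 0.031790761635577446
delta [-0.5  0.4 -0.5]
```

>>> apply_moves --targets '[{"travel": [-1.9, 0.4, 3.5], "roll": 0, "jaw": 26}, {"travel": [-1.9, 0.5, 3.5], "roll": 0, "jaw": 26}, {"travel": [-0.6, 0, 0.8], "roll": 0, "jaw": 26}, {"travel": [0, 0, 0], "roll": 0, "jaw": 26}]'

```text
clock: 19.4
tool_pos: [0.5664, -0.1756, 0.0318]
orientation: [-172.9, -36.1, 6.3]
force: [-3.7, 0.2, 1.6]
opening: 0.0314
gripper_force: 30.0
```

```bash
python3 st2.py 0 -.125 -.028
```

```text
19.4 lean/lat 0.5830538358236725 0.13260736449493501 [-20.5  16.5 -26.1 -53.7 -27.6 163.4] [-3.7  0.2  1.6] 0.031425286098421504
delta [-0.2  0.4 -1.2]
```

>>> apply_moves --targets '[{"travel": [-0.9, 0.1, 1.2], "roll": 0, "jaw": 26}, {"travel": [0, 0, 0], "roll": 0, "jaw": 26}]'

```text
clock: 19.6
tool_pos: [0.5666, -0.1756, 0.0312]
orientation: [-172.9, -36.2, 6.3]
force: [-8.9, 0.2, 11.6]
opening: 0.0316
gripper_force: 30.0
```

The lever is on its lower stop, with the force up to 11.6 N. Releasing and backing off.

>>> apply_moves --targets '[{"travel": [0.6, 0, -0.8], "roll": 0, "jaw": 26}, {"travel": [0, 0, 0], "roll": 0, "jaw": 60}, {"travel": [0, 0, 0], "roll": 0, "jaw": 60}, {"travel": [0, 0, 0], "roll": 0, "jaw": 60}, {"travel": [0, 0, 0], "roll": 0, "jaw": 60}, {"travel": [0, 0, -8], "roll": 0, "jaw": 60}, {"travel": [0, 0, -15], "roll": 0, "jaw": 60}, {"travel": [0, 0, -20], "roll": 0, "jaw": 60}, {"travel": [0, 0, -20], "roll": 0, "jaw": 60}, {"travel": [0, 0, -20], "roll": 0, "jaw": 60}]'

```text
clock: 20.6
tool_pos: [0.518, -0.1915, 0.0995]
orientation: [-173.0, -36.1, 6.3]
force: [0.4, -0.1, -0.2]
opening: 0.06
gripper_force: 0.0
```

```bash
python3 st2.py 0 -.125 .08; python3 -c "
from kin import *
w=snap('wrist','w8');s=snap('side','s8')
print('down',wproj(bar(0,-.125)),'up.25',wproj(bar(.25,-.125)),'up.1',wproj(bar(.1,-.125)),proj('side',[bar(0,-.109),bar(.1,-.109)]))
a=w[100:300,150:420,::-1];b=s[130:330,190:340,::-1]
c=np.zeros((400,800,3),np.uint8);c[:,:500]=cv2.resize(a,None,fx=2,fy=2)[:,20:520];c[:,500:]=cv2.resize(b,(300,400));cv2.imwrite('pics/c8.png',c)"
```

```text
20.6 lean/lat 0.5833257547939583 0.13198876504172116 [-22.    7.  -28.6 -44.9 -33.  154.4] [ 0.4 -0.1 -0.2] 0.059996388248867126
delta [  0.1   0.3 -24.5]
down [279.60691715 216.54263218] up.25 [276.75730824 208.78929086] up.1 [278.45527394 214.35091192] [[282.92388013 247.47939647]
 [283.3636983  244.33614952]]
```

View pics/c8.png

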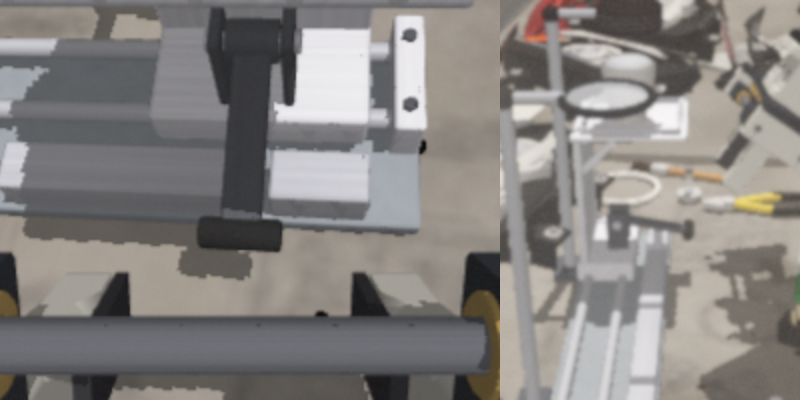

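The bar centre is at (280, 216.5), matching the fully-down prediction of (279.6, 216.5). The projector stands on the deck under the lamp and the gripper is clear.

```bash
python3 -c "
from plant import ctrl
print(ctrl.close_job())"
```

```text
the job is handed in; nothing more can be done
None
```

I released the lever, slid the carriage about 125 mm to the curing-lamp end, pushed the lever back down to its stop, let go and handed the job in at about 20.6 s. The last pictures showed the lever fully down and the projector standing, but the hand-in returned no verdict.

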